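# Sort the tape, glue and cutter left on the workshop bench

### The job

Tidy the bench: put both rolls of tape on the post of the tape stand, the wide roll at the bottom and the narrow roll on top of it; stand the glue jar in the wide bay of the plywood caddy and the slim glue bottle in its narrow bay; and lay the cutter flat, sliding button up, in the steel tray. Do not shift or tip the pot of pencils.

Things in the scene. Friction and masses are not known exactly. Their poses are not given: they have to be found in the camera images.
- wide_tape: Wide roll of beige masking tape lying flat: outer diameter 66, height 36, open core of diameter 40 (tape wall 13). Origin: centre of its underside, z up along its axis. About 100 g.
- narrow_tape: Narrow, smaller roll of the same beige tape lying flat: outer diameter 56, height 18, open core of diameter 38 (tape wall 9). Origin: centre of its underside, z up along its axis. About 40 g.
- glue_bottle: Slim white glue bottle with a red pointed nozzle, standing: straight round body of diameter 34 up to 58 above its foot, then a shoulder to 68 and the nozzle to 94. Origin: centre of its underside, z up. About 70 g.
- glue_jar: Squat white glue jar with a grey lid, standing: diameter 56 over its full height of 62. Origin: centre of its underside, z up. About 150 g.
- cutter: Black utility cutter lying flat, with a red sliding button on its top side and a steel nose: 150 long along its x (the nose at +75, the handle's end at -75), 26 wide along its y, 20 thick (23.5 over the button); the black handle, x from -75 to +55, is the part to grip. Origin: centre of its underside, z up (through the button). About 90 g.
- tape_stand: Tape stand, fixed to the bench: round wooden base of diameter 90 and height 12, with an upright steel post of diameter 16 at its centre that ends 72 above the bench. Origin: centre of its underside on the bench, z up along the post.
- caddy: Open plywood caddy for glue, fixed to the bench: 151 long (its x) by 90 wide (its y), walls 26 high and 5 thick, floor 5 thick, one cross wall. Wide bay: 80 by 80 inside, its centre at x = +30.5, y = 0. Narrow bay: 56 (along x) by 80 inside, its centre at x = -42.5, y = 0. Origin: centre of its underside, z up.
- tray: Long shallow dark steel tray, fixed to the bench: 210 long (its x) by 94 wide (its y) outside, walls 15 high and 5 thick, floor 5 thick; 200 by 84 inside. Origin: centre of its underside, z up.
- pencil_pot: Aluminium pot of pencils standing on the bench, a bystander to leave alone: diameter 68, height 85, the pencils reach up to about 145. Origin: centre of its underside, z up.
Things that resemble listed ones, but are neither listed nor needed, are in the scene too. There is more than one size of the cutter; the one meant has the size given above.

How it is judged:
By the outcome, as a careful person would: the job done as asked, in the order asked, and still so for the second after the job is handed in, with the robot touching nothing.
It also fails if it takes over 128 s, if anything falls off the work surface, if the arm or the gripper's body presses on something with over 40 N, if the wrist force passes 120 N, or if a joint passes its speed limit or range.

### The arm

A 7-joint arm with a two-finger parallel gripper is mounted at the origin on the work surface. World frame = base frame: x ahead of the robot, y to its left, z up, the work surface at z = 0. Lengths are in m, angles in rad, forces in N, time in s.
With the tool pointing down it reaches from about 0.4 to 0.9 m from the base axis. Payload 5.5 kg.
Tool frame: the origin (TCP) lies midway between the tips of the shut fingers; the grasp point (between the pads) lies arm.grip_point_offset behind it (arm.grip_point_offset is the distance from the TCP to the grasp point, in m); z points along the fingers, y is the line along which they close (so a half turn about z gives the same grasp; the last joint's range is limited). The gripper opens to 92 mm and grips with 3 to 60 N. Pads are 19 mm wide; open, the fingers measure 130 mm over their backs; the gripper's body (75 mm by 190 mm) begins 47 mm behind the grasp point.
Start: joints at [-0.881, 0.501, -0.427, 1.55, 0.221, 1.138, -0.21], TCP at [0.269, 0.592, 0.198] pointing down, gripper open.
Joint ranges: [-2.88, 2.88], [-0.31, 2.03], [-1.54, 1.56], [0.2, 2.42], [-1.41, 4.55], [0.19, 2.02], [-2.57, 2.57]. Speed limits (rad/s): [2.57, 2.57, 3.14, 3.14, 3.14, 3.14, 3.14].

### API

Orientations are given as a unit quaternion [w, x, y, z].
In Python, from plant import arm gives the robot as it stands. The module is installed in compiled form; this text tells all that it offers.
- The arm moves only by the tool carry_out, never from a script. Its arguments are lists of equal length, an entry for each row: "twist": the turn, a rotation vector about the world's x, y, z in units of 6 degrees (1.0 is 6 degrees), a list of three; "xyz": the shift along the world's x, y, z in cm, a list of three; "claw": the opening in per cent of the stroke, from 0 (shut) to 100 (fully open). A call has 1 to 8 rows; each row is the pose to reach, as a shift and turn from the pose commanded when the call began; what a row does not reach only later rows make up. A row lasts 1/12 s, in which the tool goes at most 41.7 mm and 7.16 degrees, less where a joint would pass 70% of its speed; a pose out of reach is approached as far as the arm can. A call with a gripper value outside its range is refused whole. The fingers move at their own pace and stop on an object; "force" is the grip in N (left out, the last holds). Time passes only in rows, so rows that repeat a pose let the fingers close. It gives the time, the measured TCP pose, the force, the opening and the grip force at its end, in the units of the state.
- arm.sense(): the state, without advancing time (a new reading comes with each control period).
- arm.grab_frame(name): name is "scene" or "top"; returns the picture (420x560x3 uint8, red, green, blue); there is no depth.
- arm.calibration(name): a dict with "mtx" (3x3 intrinsics, pixels), "k1" (the pictures are not rectified: a ray, as slopes to the right and down, at radius r is drawn at 1 + k1 r^2 times it, then the intrinsics apply), "rvec" (rotation vector, rad) and "tvec" (3), from world to camera coordinates, as OpenCV has them. Camera axes: x right, y down, z forward; pixel columns grow to the right and rows downward; lengths in m; the calibration is good to about 2 mm. A picture is of the moment at which its call begins. calibration takes no time and is no camera call.
- arm.sign_off(): hands the job in; it is judged then, once.
The state is a dict: "time": time; "joint_positions": joint angles; "dq": joint speeds; "tau": joint torques, N m; "eef_pos": TCP position; "tool_rot": TCP orientation; "wrist_force": force on the tool from outside, world axes, zero at the start; "moment": the same for the moment, N m; "opening": finger opening in m; "finger_force": force on a finger pad.
Only numpy, scipy, OpenCV 4.12 (cv2) and the standard library are available. Lean on these libraries where they do the work, as an engineer would, in place of code of your own. Each camera call takes 0.05 s, during which the arm holds its last target. There are 200 camera calls.

## Working session

There is one attempt and no reset: what is moved stays moved. The work goes in short steps, Python scripts to look and compute and a tool call to move; the robot and the scene stay as the last step left them, time stands still between calls to the robot, and variables do not carry over. Pictures are saved under pics/ and viewed, at most 14 in all, crops included, and the job is handed in when it is done.

Besides the shell and the picture viewer there is one more tool, called after ">>>" as name(argument=value, ...) on one line, values as JSON. carry_out: Moves the arm, as the interface text tells. Its arguments: {"type":"object","properties":{"twist":{"type":"array"},"xyz":{"type":"array"},"claw":{"type":"array"},"force":{"type":"number"}},"required":["twist","xyz","claw"]}

```bash
mkdir -p pics; python3 - <<'E'
from plant import arm
import cv2
for n in("scene","top"):
    im=arm.grab_frame(n); cv2.imwrite(f"pics/{n}0.png",cv2.cvtColor(im,cv2.COLOR_RGB2BGR))
    c=arm.calibration(n); print(n,c)
print(arm.sense(), arm.grip_point_offset)
E
```

```text
scene {'mtx': array([[393.05464869,   0.        , 274.62554236],
       [  0.        , 393.05464869, 211.6476981 ],
       [  0.        ,   0.        ,   1.        ]]), 'k1': -0.022016821610288125, 'rvec': array([ 2.00753262,  1.6589182 , -0.53725083]), 'tvec': array([-0.1770223 , -0.39532798,  1.32939673])}
top {'mtx': array([[399.96469848,   0.        , 273.54868556],
       [  0.        , 399.96469848, 205.16723929],
       [  0.        ,   0.        ,   1.        ]]), 'k1': -0.11523120838558853, 'rvec': array([ 2.14831746, -2.09474506,  0.21273087]), 'tvec': array([0.03068739, 0.52374781, 0.93084619])}
{'time': 0.1, 'joint_positions': array([-0.88077624,  0.50177256, -0.42682048,  1.55133247,  0.22081859,
        1.13825437, -0.2102934 ]), 'dq': array([-0.00254672, -0.00344426, -0.00152581, -0.00217501, -0.00025859,
       -0.00107908,  0.0012013 ]), 'tau': array([-1.14041258e-02, -5.67878544e+01, -5.83815157e+00, -2.79916441e+01,
       -6.88403961e-02,  2.42138864e-02,  3.13043620e-05]), 'eef_pos': array([0.26884118, 0.59107378, 0.19727705]), 'tool_rot': array([-2.13371452e-04,  2.11758778e-01,  9.77321589e-01, -8.27712996e-04]), 'wrist_force': array([ 0.73019277, -0.20758082, -0.07039598]), 'moment': array([0.01959541, 0.01196078, 0.02172267]), 'finger_force': 0.0, 'opening': 0.09175012873296826} 0.0188
```

View pics/scene0.png

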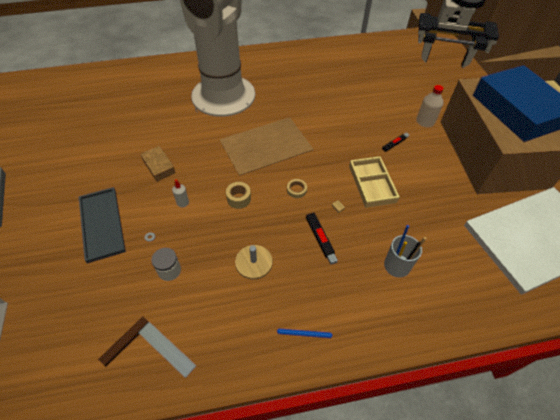

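View pics/top0.png

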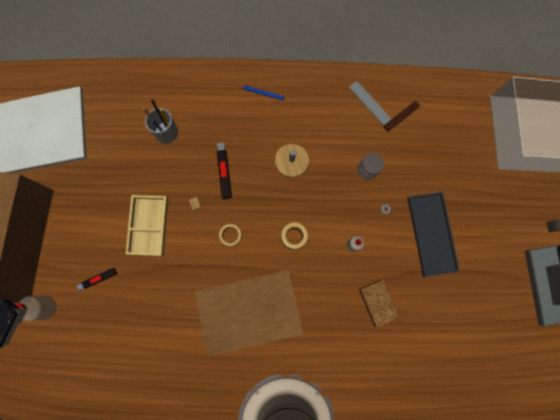

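The main views show these candidates:
- **Wide roll:** top (294,236), scene (238,195).
- **Narrow roll:** top (230,235), scene (297,188). The washer at top (386,209) could be mistaken for it.
- **Slim bottle:** top (357,243), scene (180,195). The bigger bottle at top (35,308), scene (430,106) looks similar.
- **Jar:** top (371,166).
- **Cutter:** long one at top (224,170), small one at top (97,279).
- **Pencil pot:** top (160,125).
- **Stand, caddy, tray:** top (292,160), (147,225) and (433,234).

I'll check these choices in one close crop.

```bash
cat > h.py <<'E'
import numpy as np, cv2
from plant import arm
def cal(n):
    c=arm.calibration(n); return c["mtx"],np.array([c["k1"],0,0,0,0.]),np.array(c["rvec"]),np.array(c["tvec"])
def at(n,uv,z):
    "pixel -> world point at height z"
    m,d,r,t=cal(n); R=cv2.Rodrigues(r)[0]
    p=cv2.undistortPoints(np.array(uv,float).reshape(-1,1,2),m,d).reshape(-1,2)
    ray=np.c_[p,np.ones(len(p))]@R; o=-R.T@t
    return o+ray*((z-o[2])/ray[:,2])[:,None]
def px(n,P):
    m,d,r,t=cal(n); return cv2.projectPoints(np.array(P,float).reshape(-1,1,3),r,t,m,d)[0].reshape(-1,2)
def frame(n): return cv2.cvtColor(arm.grab_frame(n),cv2.COLOR_RGB2BGR)
def ring(x,y,z,r):
    a=np.linspace(0,2*np.pi,40); return np.c_[x+r*np.cos(a),y+r*np.sin(a),z+0*a]
def box(x,y,th,l,w,z):
    c,s=np.cos(th),np.sin(th); return np.array([[x+c*a-s*b,y+s*a+c*b,z] for a,b in((l,w),(-l,w),(-l,-w),(l,-w),(l,w))])
def crop(im,n,x0,y0,x1,y1,k,shapes,f):
    o=cv2.resize(im[y0:y1,x0:x1],None,fx=k,fy=k,interpolation=cv2.INTER_CUBIC)
    for S in shapes:
        q=((px(n,S)-[x0,y0]+.5)*k).astype(int); cv2.polylines(o,[q.reshape(-1,1,2)],False,(0,255,0),1)
    cv2.imwrite(f,o)
E
python3 - <<'E'
from h import *
np.set_printoptions(precision=4,suppress=True)
for k,uv,z in [("wide",(294.5,235.5),.036),("narrow",(230,235),.018),("bottle",(357,243),.09),("jar",(372,163.5),.062),("standbase",(292,160),.012),("posttop",(292.5,153.5),.072),("cutnose",(221,146),.01),("cutend",(226,198),.01),("scut1",(79,287),.01),("scut2",(116,270),.01),("pot",(158,119),.085)]:
    print(k,at("top",[uv],z)[0])
print("caddy",at("top",[(133,195.5),(167,196),(162,255),(127,254)],.026))
print("tray",at("top",[(409,196),(441,193),(458,271),(424,276)],.015))
im=cv2.imread("pics/top0.png"); crop(im,"top",115,95,475,285,2.2,[],"pics/c0.png")
E
```

```text
wide [ 0.4511 -0.0095  0.036 ]
narrow [0.4503 0.151  0.018 ]
bottle [ 0.4304 -0.1526  0.09  ]
jar [ 0.6333 -0.1999  0.062 ]
standbase [ 0.6522 -0.0015  0.012 ]
posttop [0.6499 0.0004 0.072 ]
cutnose [0.6867 0.1866 0.01  ]
cutend [0.5465 0.1664 0.01  ]
scut1 [0.3067 0.5315 0.01  ]
scut2 [0.3537 0.4375 0.01  ]
pot [0.7287 0.339  0.085 ]
caddy [[0.5436 0.4043 0.026 ]
 [0.5444 0.3156 0.026 ]
 [0.3946 0.3172 0.026 ]
 [0.394  0.4064 0.026 ]]
tray [[ 0.5633 -0.3077  0.015 ]
 [ 0.5739 -0.3951  0.015 ]
 [ 0.3712 -0.4302  0.015 ]
 [ 0.358  -0.3394  0.015 ]]
```

View pics/c0.png

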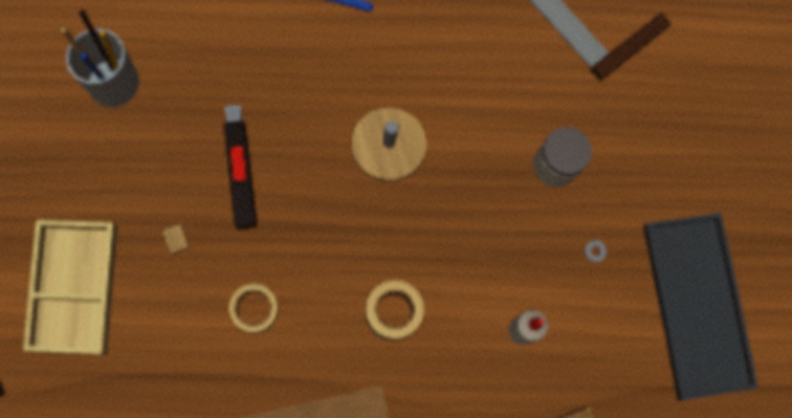

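The crop confirms the long cutter (about 150 mm; the small one is about 105). The wide roll is the thick-walled one at crop (395,309) and the narrow roll is at (253,308). The caddy's wide bay is on the far (+x) side. Next I'll overlay the models in both cameras.

```bash
cat > ov.py <<'E'
from h import *
r=ring
S=[r(.4511,-.0095,.036,.033),r(.4511,-.0095,.036,.02),r(.4511,-.0095,0,.033),r(.4503,.151,.018,.028),r(.4503,.151,.018,.019),r(.4304,-.1526,.058,.017),r(.4304,-.1526,0.0,.017),
r(.6333,-.1999,.062,.028),r(.6333,-.1999,0,.028),r(.651,-.0005,.012,.045),r(.651,-.0005,.072,.008),r(.7287,.339,.085,.034),r(.7287,.339,0,.034),
box(.469,.361,.003,.0755,.045,.026),box(.4665,-.368,.163,.105,.047,.015),box(.6185,.177,.143,.075,.013,.02)]
E
python3 - <<'E'
from ov import *
crop(cv2.imread("pics/top0.png"),"top",115,95,475,285,2.2,S,"pics/a.png")
crop(cv2.imread("pics/scene0.png"),"scene",70,130,430,290,2.2,S,"pics/b.png")
a,b=cv2.imread("pics/a.png"),cv2.imread("pics/b.png")
o=np.vstack([a,b]); print(o.shape); cv2.imwrite("pics/o1.png",cv2.resize(a,None,fx=1,fy=1)); cv2.imwrite("pics/o2.png",b)
E
```

```text
(770, 792, 3)
```

View pics/o1.png

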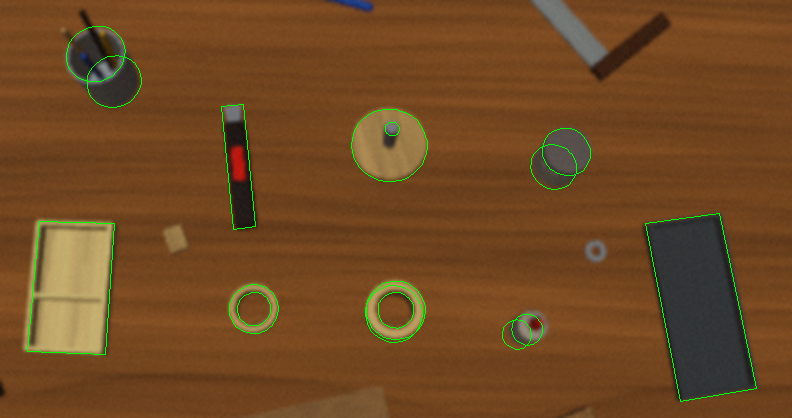

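View pics/o2.png

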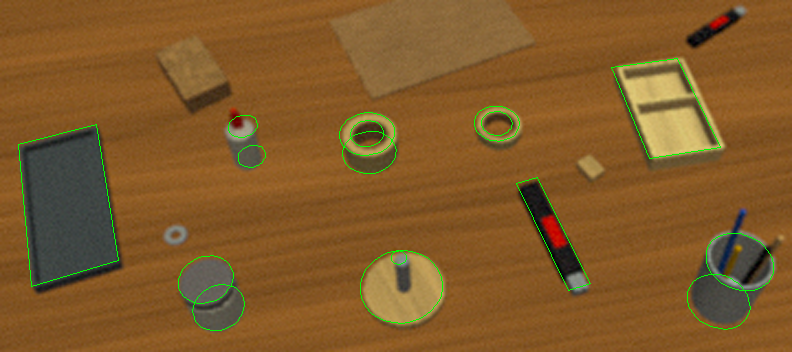

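The overlays fit. Only the bottle is off, and I correct it to about (0.434, −0.159). Moving to the wide roll.

>>> carry_out(twist=[[0,0,0],[0,0,0],[0,0,0],[0,0,0],[0,0,0],[0,0,0],[0,0,0],[0,0,0]], xyz=[[1.1,-3.8,0.5],[2.2,-7.5,1],[3.4,-11.3,1],[4.5,-15,1],[5.7,-18.8,1],[6.8,-22.5,1],[7.9,-26.3,1],[9.1,-30,1]], claw=[100,100,100,100,100,100,100,100], force=30)

```text
time: 0.77
eef_pos: [0.3598, 0.2895, 0.208]
tool_rot: [-0.0, 0.212, 0.977, -0.0]
wrist_force: [1.8, -0.6, -0.2]
opening: 0.0918
finger_force: 0.0
```

>>> carry_out(twist=[[0,0,0],[0,0,0],[0,0,0],[0,0,0],[0,0,0],[0,0,0],[0,0,0],[0,0,0]], xyz=[[1.1,-3.8,-1],[2.2,-7.5,-2],[3.4,-11.3,-3],[4.5,-15,-4],[5.7,-18.8,-5],[6.8,-22.5,-6],[7.9,-26.3,-7],[9.1,-30,-8]], claw=[100,100,100,100,100,100,100,100])

```text
time: 1.43
eef_pos: [0.4508, -0.0104, 0.1277]
tool_rot: [-0.0, 0.212, 0.977, -0.0]
wrist_force: [0.3, 0.6, 0.4]
opening: 0.092
finger_force: 0.0
```

>>> carry_out(twist=[[0,0,0],[0,0,0],[0,0,0],[0,0,0],[0,0,0],[0,0,0]], xyz=[[0,0,-3],[0,0,-6],[0,0,-8.5],[0,0,-10.5],[0,0,-12],[0,0,-12]], claw=[100,100,100,100,100,100])

```text
time: 1.93
eef_pos: [0.4481, -0.0083, 0.0054]
tool_rot: [-0.003, 0.212, 0.977, -0.001]
wrist_force: [-0.2, 1.1, 0.6]
opening: 0.0916
finger_force: 0.0
```

>>> carry_out(twist=[[0,0,0],[0,0,0],[0,0,0],[0,0,0],[0,0,0],[0,0,0],[0,0,0],[0,0,0]], xyz=[[0,0,0],[0,0,0],[0,0,0],[0,0,0],[0,0,0],[0,0,0],[0,0,0],[0,0,0]], claw=[60,60,60,60,60,60,60,60], force=25)

```text
time: 2.6
eef_pos: [0.4512, -0.0083, 0.0085]
tool_rot: [0.0, 0.212, 0.977, 0.0]
wrist_force: [0.0, 0.9, -0.0]
opening: 0.0551
finger_force: 0.0
```

```bash
python3 - <<'E'
from ov import *
b=frame("scene");a=frame("top")
crop(b,"scene",190,130,330,240,2.8,S[:5],"pics/p.png");crop(a,"top",190,170,330,280,2.8,S[:5],"pics/q.png")
cv2.imwrite("pics/v1.png",np.hstack([cv2.imread("pics/p.png"),cv2.imread("pics/q.png")]))
E
```

```text
(no output)
```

View pics/v1.png

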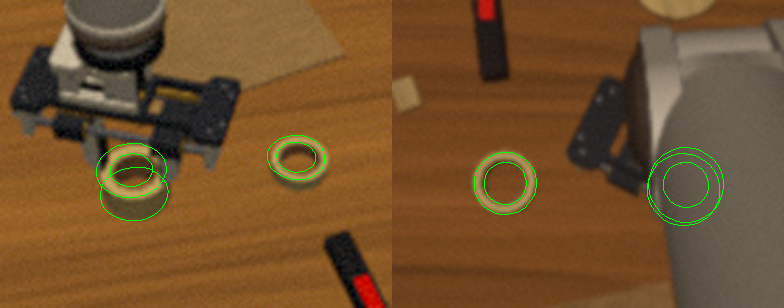

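```bash
python3 - <<'E'
from h import *
s=arm.sense(); print(s)
p=np.array(s["eef_pos"])
for z in (0,.036,.0658,.1,.15): print(z,(px("scene",[p[0],p[1],p[2]+z])-[190,130])*2.8,(px("top",[p[0],p[1],p[2]+z])-[190,170])*2.8)
E
```

```text
{'time': 2.7, 'joint_positions': array([ 0.01427692,  0.43184489, -0.06454148,  2.17607963,  0.05288655,
        0.53498063,  1.05415756]), 'dq': array([-0.00137145,  0.00167548, -0.00050642,  0.00164978, -0.00077097,
       -0.00026723,  0.00127523]), 'tau': array([ 7.23471367e-04, -4.28828180e+01, -2.20804070e-01, -1.60077202e+01,
        2.89768090e-03,  8.88757431e-02,  3.51737856e-05]), 'eef_pos': array([ 0.45106677, -0.00827978,  0.00830953]), 'tool_rot': array([3.91044302e-05, 2.11773972e-01, 9.77318670e-01, 3.33815227e-05]), 'wrist_force': array([-0.115135  , -0.44353026, -0.59152838]), 'moment': array([-0.00343328, -0.08149259,  0.011736  ]), 'finger_force': 0.0, 'opening': 0.054780289362479966}
0 [[133.42392983 186.5332947 ]] [[289.40708082 187.01585153]]
0.036 [[130.57908644 162.78785798]] [[291.7452115  182.24774536]]
0.0658 [[128.10198807 142.09796874]] [[293.81278075 178.03051505]]
0.1 [[125.11186053 117.10565677]] [[296.34892822 172.85640213]]
0.15 [[120.43027916  77.9374095 ]] [[300.411422   164.56574371]]
```

```bash
python3 - <<'E'
from ov import *
crop(frame("scene"),"scene",190,135,280,215,7,[],"pics/v2.png")
E
```

```text
(no output)
```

View pics/v2.png

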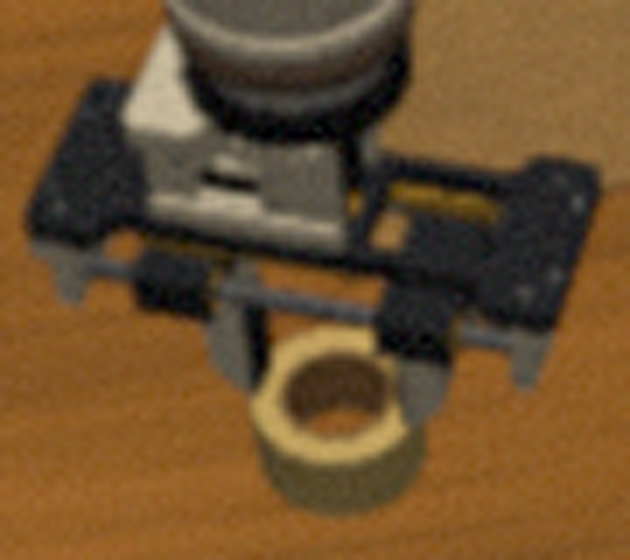

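```bash
python3 - <<'E'
from h import *
np.set_printoptions(precision=0,suppress=True)
p=arm.sense()["eef_pos"];d=np.array([.414,.91,0]);u=np.array([0,0,1])
for e in(.0275,.033,.045):
  for s in(1,-1):
    print(e,s,[((px("scene",p+s*e*d+u*z)[0]-[190,135])*7).round() for z in(0,.02,.03,.04)])
E
```

```text
0.0275 1 [array([402., 445.]), array([399., 412.]), array([398., 395.]), array([396., 379.])]
0.0275 -1 [array([265., 418.]), array([260., 386.]), array([258., 369.]), array([255., 352.])]
0.033 1 [array([416., 447.]), array([413., 415.]), array([412., 398.]), array([410., 381.])]
0.033 -1 [array([252., 416.]), array([247., 383.]), array([244., 366.]), array([241., 349.])]
0.045 1 [array([446., 453.]), array([444., 421.]), array([443., 404.]), array([442., 387.])]
0.045 -1 [array([222., 410.]), array([217., 377.]), array([214., 360.]), array([211., 343.])]
```

The gripper sits over the roll as planned, with the roll's top at crop (340,395) and the fingers at (235,350) and (420,380). There is no contact force yet, so I'll close further and watch the reading.

>>> carry_out(twist=[[0,0,0],[0,0,0],[0,0,0],[0,0,0],[0,0,0],[0,0,0]], xyz=[[0,0,0],[0,0,0],[0,0,0],[0,0,0],[0,0,0],[0,0,0]], claw=[40,40,40,40,40,40], force=25)

```text
time: 3.25
eef_pos: [0.4511, -0.0083, 0.0082]
tool_rot: [-0.0, 0.212, 0.977, 0.0]
wrist_force: [-0.2, 0.2, -0.7]
opening: 0.037
finger_force: 0.0
```

```bash
python3 - <<'E'
from ov import *
crop(frame("scene"),"scene",190,135,280,215,7,S[:3],"pics/v3.png")
E
```

```text
(no output)
```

View pics/v3.png

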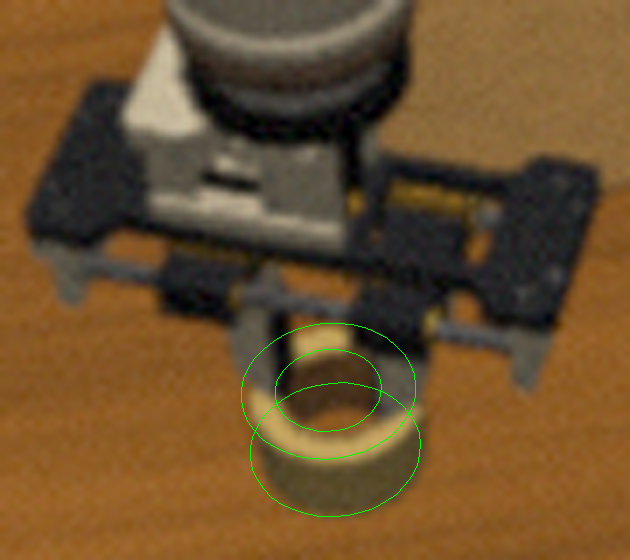

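>>> carry_out(twist=[[0,0,0],[0,0,0],[0,0,0],[0,0,0],[0,0,0],[0,0,0],[0,0,0],[0,0,0]], xyz=[[0,0,0],[0,0,0],[0,0,0],[0,0,0],[0,0,0],[0,0,0],[0,0,0],[0,0,0]], claw=[100,100,100,100,100,100,100,100])

```text
time: 3.97
eef_pos: [0.451, -0.0083, 0.0082]
tool_rot: [-0.0, 0.212, 0.977, 0.0]
wrist_force: [0.8, -0.7, -1.0]
opening: 0.0856
finger_force: 0.0
```

```bash
python3 - <<'E'
from h import *
np.set_printoptions(precision=0,suppress=True)
d=np.array([.414,.91,0]);p=np.array([.2688,.5911,.1973]);u=np.array([0,0,1])
im=cv2.imread("pics/scene0.png"); k=8;x0,y0=410,5
o=cv2.resize(im[y0:y0+70,x0:x0+95],None,fx=k,fy=k,interpolation=cv2.INTER_CUBIC)
for s in(1,-1):
  for z,c in((0,(0,0,255)),(.03,(0,255,0)),(.066,(255,255,0))):
    q=(px("scene",p+s*.046*d+u*z)[0]-[x0,y0]+.5)*k; print(q); cv2.circle(o,tuple(q.astype(int).tolist()),4,c,-1)
cv2.imwrite("pics/v4.png",o)
E
```

```text
[371. 557.]
[403. 480.]
[444. 383.]
[ 99. 518.]
[125. 441.]
[159. 344.]
```

View pics/v4.png

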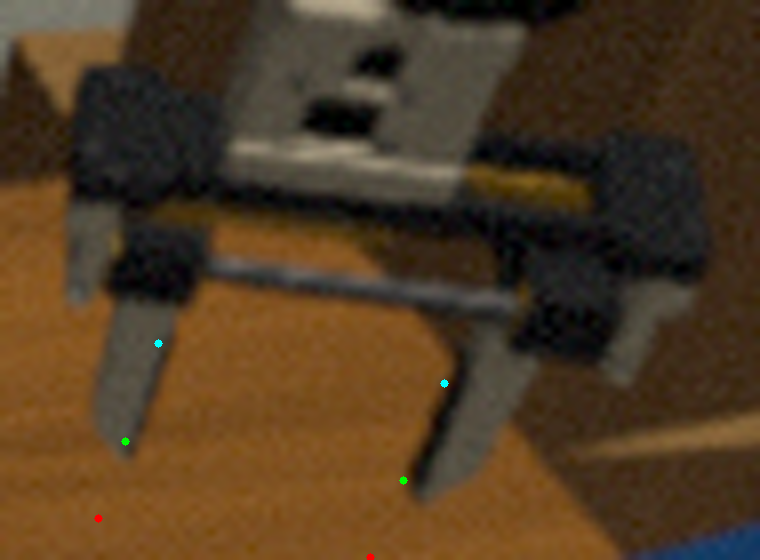

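The picture shows the real fingertips at (125,458) and (420,498), about 25–30 mm behind the reported TCP (red dots). So the fingers passed above the roll. I'll descend in small steps while watching the force.

>>> carry_out(twist=[[0,0,0],[0,0,0],[0,0,0],[0,0,0],[0,0,0],[0,0,0],[0,0,0],[0,0,0]], xyz=[[0,0,0],[0,0,0],[0,0,-0.3],[0,0,-0.6],[0,0,-0.9],[0,0,-1.2],[0,0,-1.5],[0,0,-1.5]], claw=[100,100,100,100,100,100,100,100])

```text
time: 4.63
eef_pos: [0.4504, -0.0083, -0.0075]
tool_rot: [-0.001, 0.212, 0.977, -0.0]
wrist_force: [0.1, -0.2, 0.0]
opening: 0.0917
finger_force: 0.0
```

>>> carry_out(twist=[[0,0,0],[0,0,0],[0,0,0],[0,0,0],[0,0,0]], xyz=[[0,0,-0.1],[0,0,-0.3],[0,0,-0.5],[0,0,-0.7],[0,0,-0.7]], claw=[100,100,100,100,100])

```text
time: 5.05
eef_pos: [0.4507, -0.0083, -0.0141]
tool_rot: [-0.0, 0.212, 0.977, -0.0]
wrist_force: [0.6, 0.7, -0.3]
opening: 0.0921
finger_force: 0.0
```

>>> carry_out(twist=[[0,0,0],[0,0,0],[0,0,0],[0,0,0]], xyz=[[0,0,-0.2],[0,0,-0.4],[0,0,-0.6],[0,0,-0.6]], claw=[100,100,100,100])

```text
time: 5.38
eef_pos: [0.4507, -0.0083, -0.0202]
tool_rot: [-0.0, 0.212, 0.977, -0.0]
wrist_force: [0.2, 0.4, 0.5]
opening: 0.0919
finger_force: 0.0
```

>>> carry_out(twist=[[0,0,0],[0,0,0],[0,0,0]], xyz=[[0,0,-0.1],[0,0,-0.2],[0,0,-0.2]], claw=[100,100,100])

```text
time: 5.63
eef_pos: [0.451, -0.0083, -0.0219]
tool_rot: [-0.0, 0.212, 0.977, 0.0]
wrist_force: [0.1, -0.0, -0.8]
opening: 0.0918
finger_force: 0.0
```

>>> carry_out(twist=[[0,0,0],[0,0,0],[0,0,0]], xyz=[[0,0,-0.1],[0,0,-0.2],[0,0,-0.2]], claw=[100,100,100])

```text
time: 5.88
eef_pos: [0.4509, -0.0083, -0.0239]
tool_rot: [-0.0, 0.212, 0.977, -0.0]
wrist_force: [0.0, -0.8, 0.7]
opening: 0.0921
finger_force: 0.0
```

>>> carry_out(twist=[[0,0,0],[0,0,0],[0,0,0]], xyz=[[0,0,-0.1],[0,0,-0.2],[0,0,-0.2]], claw=[100,100,100])

```text
time: 6.13
eef_pos: [0.4509, -0.0083, -0.0259]
tool_rot: [-0.0, 0.212, 0.977, -0.0]
wrist_force: [-0.2, 1.1, 0.0]
opening: 0.0915
finger_force: 0.0
```

>>> carry_out(twist=[[0,0,0],[0,0,0],[0,0,0]], xyz=[[0,0,-0.1],[0,0,-0.2],[0,0,-0.2]], claw=[100,100,100])

```text
time: 6.38
eef_pos: [0.4509, -0.0083, -0.0279]
tool_rot: [-0.0, 0.212, 0.977, -0.0]
wrist_force: [0.6, -0.6, -0.3]
opening: 0.0919
finger_force: 0.0
```

```bash
python3 - <<'E'
from ov import *
p=arm.sense()["eef_pos"];d=np.array([.414,.91,0]);u=np.array([0,0,1])
L=[[p+s*.046*d+u*(.03+z) for z in (0,.03)] for s in(1,-1)]
crop(frame("scene"),"scene",190,135,280,215,7,S[:3]+L,"pics/v5.png")
E
```

```text
(no output)
```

View pics/v5.png

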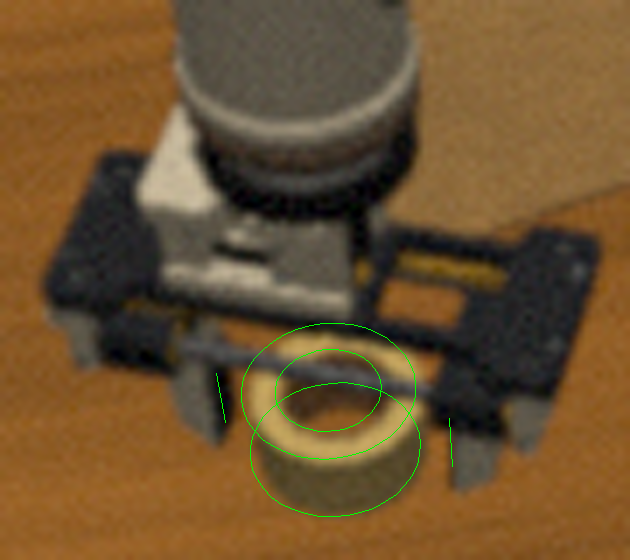

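The fingers now straddle the wide roll: left tip at (215,440), right tip at (475,488), roll centre at (335,395). The tips are about 2 mm above the bench, so the offset is about 29–30 mm. Raising slightly, then gripping.

>>> carry_out(twist=[[0,0,0],[0,0,0],[0,0,0],[0,0,0],[0,0,0],[0,0,0],[0,0,0],[0,0,0]], xyz=[[0,0,0.3],[0,0,0.4],[0,0,0.4],[0,0,0.4],[0,0,0.4],[0,0,0.4],[0,0,0.4],[0,0,0.4]], claw=[100,60,60,60,60,60,60,60], force=25)

```text
time: 7.1
eef_pos: [0.451, -0.0083, -0.0237]
tool_rot: [-0.0, 0.212, 0.977, 0.0]
wrist_force: [-0.1, 0.6, 2.0]
opening: 0.0655
finger_force: 25.0
```

>>> carry_out(twist=[[0,0,0],[0,0,0],[0,0,0],[0,0,0],[0,0,0],[0,0,0]], xyz=[[0,0,1],[0,0,3.5],[0,0,6.5],[0,0,9],[0,0,10.5],[0,0,10.5]], claw=[60,60,60,60,60,60])

```text
time: 7.6
eef_pos: [0.4537, -0.0083, 0.0849]
tool_rot: [0.003, 0.212, 0.977, 0.001]
wrist_force: [0.5, -0.2, -1.2]
opening: 0.066
finger_force: 25.0
```

>>> carry_out(twist=[[0,0,0],[0,0,0],[0,0,0],[0,0,0],[0,0,0],[0,0,0],[0,0,0],[0,0,0]], xyz=[[2,0,0],[5,0.2,0],[8.5,0.4,0],[12,0.5,0],[15.5,0.6,0],[18.5,0.8,0],[20,0.8,0],[20,0.8,0]], claw=[60,60,60,60,60,60,60,60])

```text
time: 8.27
eef_pos: [0.6538, 0.0, 0.0801]
tool_rot: [0.001, 0.212, 0.977, 0.0]
wrist_force: [0.1, 1.0, -0.1]
opening: 0.0661
finger_force: 25.0
```

```bash
python3 - <<'E'
from ov import *
a=frame("scene"); s=arm.sense(); p=s["eef_pos"]; print(p,s["opening"])
zb=p[2]+.0237
R=[ring(p[0],p[1],zb,.033),ring(p[0],p[1],zb+.036,.033),S[9],ring(.651,-.0005,.012,.008),S[10]]
crop(a,"scene",205,165,305,285,5,R,"pics/w.png")
crop(frame("top"),"top",245,100,345,220,5,R,"pics/w2.png")
cv2.imwrite("pics/v6.png",cv2.resize(np.hstack([cv2.imread("pics/w.png"),cv2.imread("pics/w2.png")]),None,fx=.8,fy=.8))
E
```

```text
[ 6.51184649e-01 -1.73008248e-04  7.97772836e-02] 0.06593479290241151
```

View pics/v6.png

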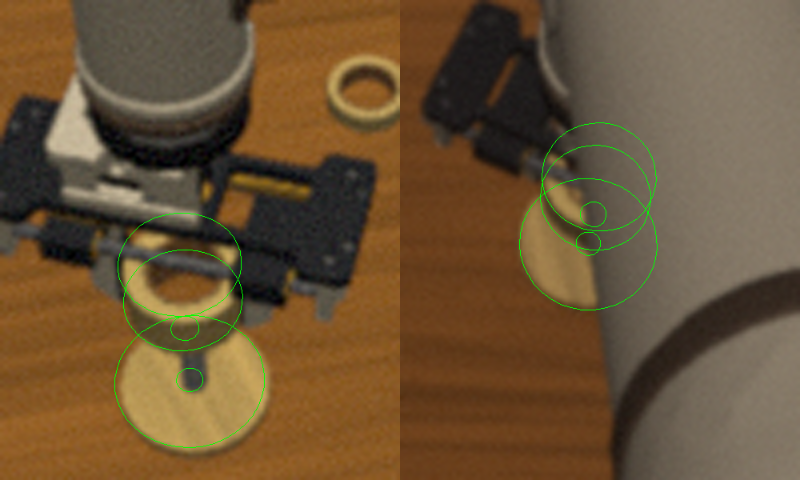

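The held roll sits over the post within about 3 mm (scene crop: roll (185,285), post base (193,385)). Lowering it.

>>> carry_out(twist=[[0,0,0],[0,0,0],[0,0,0],[0,0,0],[0,0,0],[0,0,0],[0,0,0],[0,0,0]], xyz=[[0,0.0,-1],[0,0,-2.5],[0,0,-4],[0,0,-5.5],[0,0,-7],[0,0,-8.2],[0,0,-8.9],[0,0,-8.9]], claw=[60,60,60,60,60,60,60,60])

```text
time: 9.03
eef_pos: [0.6485, -0.0004, -0.01]
tool_rot: [-0.002, 0.212, 0.977, -0.0]
wrist_force: [-0.3, 0.9, -1.7]
opening: 0.0659
finger_force: 25.0
```

>>> carry_out(twist=[[0,0,0],[0,0,0],[0,0,0],[0,0,0],[0,0,0],[0,0,0],[0,0,0],[0,0,0]], xyz=[[0,0,0],[0,0,0],[0,0,0],[0,0,0],[0,0,0],[0,0,0],[0,0,0],[0,0,0]], claw=[60,80,90,100,100,100,100,100])

```text
time: 9.7
eef_pos: [0.6512, -0.0003, -0.0076]
tool_rot: [0.0, 0.212, 0.977, 0.0]
wrist_force: [0.1, 0.5, 0.1]
opening: 0.0918
finger_force: 0.0
```

>>> carry_out(twist=[[0,0,0],[0,0,0],[0,0,0],[0,0,0],[0,0,0],[0,0,0],[0,0,0]], xyz=[[0,0,1],[0,0,3],[0,0,6],[0,0,9],[0,0,12],[0,0,14],[0,0,14]], claw=[100,100,100,100,100,100,100])

```text
time: 10.28
eef_pos: [0.6551, -0.0002, 0.139]
tool_rot: [0.005, 0.212, 0.977, 0.001]
wrist_force: [0.5, 0.1, -0.3]
opening: 0.092
finger_force: 0.0
```

>>> carry_out(twist=[[0,0,0],[0,0,0],[0,0,0],[0,0,0],[0,0,0],[0,0,0],[0,0,0],[0,0,0]], xyz=[[-2.5,1.9,0],[-5,3.8,0],[-8,6,0],[-11,8.3,0],[-14,10.5,0],[-17,12.8,0],[-19.5,14.6,0],[-20.1,15.1,0]], claw=[100,100,100,100,100,100,100,100])

```text
time: 10.95
eef_pos: [0.4449, 0.1538, 0.1319]
tool_rot: [-0.002, 0.209, 0.978, -0.0]
wrist_force: [-0.5, -0.4, 0.4]
opening: 0.0919
finger_force: 0.0
```

>>> carry_out(twist=[[0,0,0],[0,0,0],[0,0,0],[0,0,0],[0,0,0],[0,0,0],[0,0,0],[0,0,0]], xyz=[[0,0,-2.5],[0,0,-5.5],[0,0,-8.5],[0,0,-11.5],[0,0,-13.5],[0,0,-14.8],[0,0,-15.4],[0,0,-15.4]], claw=[100,100,100,100,100,100,100,100])

```text
time: 11.62
eef_pos: [0.4491, 0.15, -0.023]
tool_rot: [-0.001, 0.212, 0.977, -0.001]
wrist_force: [-0.7, 0.1, 0.1]
opening: 0.0916
finger_force: 0.0
```

```bash
python3 - <<'E'
from ov import *
p=arm.sense()["eef_pos"]; print(p)
d=np.array([.414,.91,0]);u=np.array([0,0,1])
L=[[p+s*.046*d+u*(.03+z) for z in (0,.03)] for s in(1,-1)]
crop(frame("scene"),"scene",190,145,360,290,4,S[3:5]+L+[ring(.651,-.0005,.048,.033),S[9],S[10]],"pics/v7.png")
E
```

```text
[ 0.44912335  0.1500357  -0.02303531]
```

View pics/v7.png

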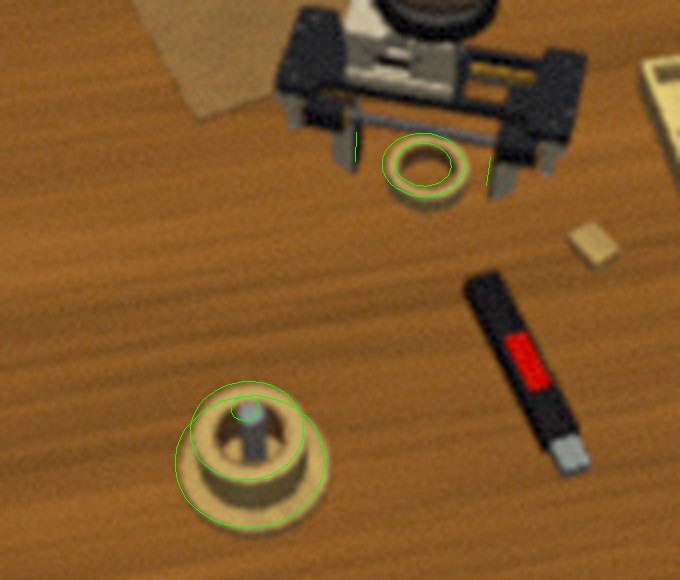

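The wide roll is on the post at (250,440), flat on the base, and the fingers straddle the narrow roll at (425,170). Gripping it.

>>> carry_out(twist=[[0,0,0],[0,0,0],[0,0,0],[0,0,0],[0,0,0],[0,0,0],[0,0,0],[0,0,0]], xyz=[[0,0,-0.2],[0,0,-0.2],[0,0,-0.2],[0,0,-0.2],[0,0,-0.2],[0,0,-0.2],[0,0,-0.2],[0,0,-0.2]], claw=[80,50,50,50,50,50,50,50], force=18)

```text
time: 12.33
eef_pos: [0.4504, 0.1508, -0.0234]
tool_rot: [0.0, 0.212, 0.977, 0.0]
wrist_force: [-0.3, -0.2, 4.7]
opening: 0.0562
finger_force: 18.0
```

>>> carry_out(twist=[[0,0,0],[0,0,0],[0,0,0],[0,0,0],[0,0,0],[0,0,0],[0,0,0],[0,0,0]], xyz=[[0,0,0],[0,0,0],[0,0,1],[0,0,3.5],[0,0,6.5],[0,0,9.5],[0,0,12],[0,0,12]], claw=[50,50,50,50,50,50,50,50])

```text
time: 13.0
eef_pos: [0.4534, 0.152, 0.1013]
tool_rot: [0.004, 0.212, 0.977, 0.002]
wrist_force: [1.1, 0.3, -0.5]
opening: 0.0559
finger_force: 18.0
```

>>> carry_out(twist=[[0,0,0],[0,0,0],[0,0,0],[0,0,0],[0,0,0],[0,0,0],[0,0,0],[0,0,0]], xyz=[[2.5,-1.9,0],[5,-3.8,0],[8,-6,0],[11,-8.3,0],[14,-10.5,0],[17,-12.8,0],[19.5,-14.6,0],[20.1,-15.1,0]], claw=[50,50,50,50,50,50,50,50])

```text
time: 13.67
eef_pos: [0.6544, -0.0061, 0.0958]
tool_rot: [0.001, 0.214, 0.977, -0.001]
wrist_force: [-0.1, -1.6, -0.8]
opening: 0.0564
finger_force: 18.0
```

>>> carry_out(twist=[[0,0,0],[0,0,0],[0,0,0],[0,0,0],[0,0,0],[0,0,0],[0,0,0],[0,0,0]], xyz=[[0,0,0],[0,0,-0.5],[0,0,-2],[0,0,-3.5],[0,0,-5],[0,0,-6.3],[0,0,-7],[0,0,-7]], claw=[50,50,50,50,50,50,50,50])

```text
time: 14.33
eef_pos: [0.6492, 0.0013, 0.0248]
tool_rot: [-0.002, 0.211, 0.978, 0.0]
wrist_force: [-0.5, 0.2, 0.2]
opening: 0.0562
finger_force: 18.0
```

>>> carry_out(twist=[[0,0,0],[0,0,0],[0,0,0],[0,0,0],[0,0,0],[0,0,0],[0,0,0],[0,0,0]], xyz=[[0,0,0],[0,0,0],[0,0,0],[0,0,0],[0,0,0],[0,0,0],[0,0,0],[0,0,0]], claw=[50,50,70,90,100,100,100,100])

```text
time: 15.0
eef_pos: [0.6511, -0.0003, 0.0263]
tool_rot: [0.0, 0.212, 0.977, 0.0]
wrist_force: [-0.9, 0.8, -0.2]
opening: 0.0897
finger_force: 0.0
```

>>> carry_out(twist=[[0,0,0],[0,0,0],[0,0,0],[0,0,0],[0,0,0],[0,0,0],[0,0,0]], xyz=[[0,0,1],[0,0,3],[0,0,6],[0,0,9],[0,0,11],[0,0,12],[0,0,12]], claw=[100,100,100,100,100,100,100])

```text
time: 15.58
eef_pos: [0.6532, -0.0002, 0.1499]
tool_rot: [0.003, 0.212, 0.977, 0.001]
wrist_force: [-0.1, -0.7, 0.7]
opening: 0.0918
finger_force: 0.0
```

>>> carry_out(twist=[[0,0,0],[0,0,0],[0,0,0],[0,0,0],[0,0,0],[0,0,0],[0,0,0],[0,0,0]], xyz=[[-0.2,-2.5,0],[-0.4,-5.5,0],[-0.7,-8.5,0],[-1,-11.5,0],[-1.3,-14.5,0],[-1.6,-17.5,0],[-1.8,-19.5,0],[-1.8,-20,0]], claw=[100,100,100,100,100,100,100,100])

```text
time: 16.25
eef_pos: [0.6301, -0.2066, 0.1441]
tool_rot: [-0.002, 0.215, 0.977, -0.002]
wrist_force: [-0.9, -1.2, 0.5]
opening: 0.092
finger_force: 0.0
```

>>> carry_out(twist=[[0,0,0],[0,0,0],[0,0,0],[0,0,0],[0,0,0],[0,0,0],[0,0,0],[0,0,0]], xyz=[[0,0,-1],[0,0,-3.5],[0,0,-6.5],[0,0,-9.5],[0,0,-12],[0,0,-13.8],[0,0,-14.6],[0,0,-14.6]], claw=[100,100,100,100,100,100,100,100])

```text
time: 16.92
eef_pos: [0.6307, -0.1968, -0.0035]
tool_rot: [-0.003, 0.21, 0.978, 0.001]
wrist_force: [0.0, 0.2, 0.1]
opening: 0.0915
finger_force: 0.0
```

>>> carry_out(twist=[[0,0,0],[0,0,0],[0,0,0],[0,0,0],[0,0,0],[0,0,0],[0,0,0],[0,0,0]], xyz=[[0,0,0],[0,0,0],[0,0,0],[0,0,0],[0,0,0],[0,0,0],[0,0,0],[0,0,0]], claw=[80,50,50,50,50,50,50,50], force=25)

```text
time: 17.58
eef_pos: [0.6335, -0.2005, 0.001]
tool_rot: [0.001, 0.212, 0.977, -0.0]
wrist_force: [-0.8, 0.3, 3.3]
opening: 0.055
finger_force: 25.0
```

>>> carry_out(twist=[[0,0,0],[0,0,0],[0,0,0],[0,0,0],[0,0,0],[0,0,0],[0,0,0]], xyz=[[0,0,1],[0,0,3.5],[0,0,6.5],[0,0,9.5],[0,0,11.5],[0,0,12],[0,0,12]], claw=[50,50,50,50,50,50,50])

```text
time: 18.17
eef_pos: [0.6343, -0.2007, 0.1223]
tool_rot: [0.002, 0.212, 0.977, -0.0]
wrist_force: [1.3, 0.2, -2.0]
opening: 0.0552
finger_force: 25.0
```

>>> carry_out(twist=[[0,0,0],[0,0,0],[0,0,0],[0,0,0],[0,0,0],[0,0,0],[0,0,0],[0,0,0]], xyz=[[-0.5,2,0],[-1.3,5.5,0],[-2.1,9,0],[-3,12.5,0],[-3.8,16,0],[-4.7,19.5,0],[-5.5,23,0],[-6.4,26.5,0]], claw=[50,50,50,50,50,50,50,50])

```text
time: 18.83
eef_pos: [0.5666, 0.066, 0.1179]
tool_rot: [-0.002, 0.212, 0.977, -0.001]
wrist_force: [-0.1, -0.1, -1.6]
opening: 0.0554
finger_force: 25.0
```

>>> carry_out(twist=[[0,0,0],[0,0,0],[0,0,0],[0,0,0],[0,0,0],[0,0,0],[0,0,0],[0,0,0]], xyz=[[-0.8,3.5,0],[-1.7,7,0],[-2.5,10.5,0],[-3.4,14,0],[-4.2,17.5,0],[-5.1,21,0],[-5.9,24.5,0],[-6.6,27.5,0]], claw=[50,50,50,50,50,50,50,50])

```text
time: 19.5
eef_pos: [0.5002, 0.3416, 0.1178]
tool_rot: [-0.002, 0.211, 0.977, -0.001]
wrist_force: [0.7, -0.2, -2.5]
opening: 0.0551
finger_force: 25.0
```

>>> carry_out(twist=[[0,0,0],[0,0,0],[0,0,0],[0,0,0]], xyz=[[-0.3,1.2,0],[-0.4,2.1,0],[-0.4,2.1,0],[-0.4,2.1,0]], claw=[50,50,50,50])

```text
time: 19.83
eef_pos: [0.499, 0.3589, 0.1189]
tool_rot: [-0.0, 0.212, 0.977, -0.001]
wrist_force: [0.9, -0.2, -1.5]
opening: 0.0554
finger_force: 25.0
```

>>> carry_out(twist=[[0,0,0],[0,0,0],[0,0,0],[0,0,0],[0,0,0],[0,0,0],[0,0,0],[0,0,0]], xyz=[[0,0,-1],[0,0,-3],[0,0,-5.5],[0,0,-8],[0,0,-10],[0,0,-11],[0,0,-11.3],[0,0,-11.3]], claw=[50,50,50,50,50,50,50,50])

```text
time: 20.5
eef_pos: [0.4994, 0.3583, 0.0064]
tool_rot: [-0.0, 0.213, 0.977, -0.001]
wrist_force: [-0.3, 0.3, -1.0]
opening: 0.0551
finger_force: 25.0
```

>>> carry_out(twist=[[0,0,0],[0,0,0],[0,0,0],[0,0,0],[0,0,0],[0,0,0],[0,0,0],[0,0,0]], xyz=[[0,0,0],[0,0,0],[0,0,0],[0,0,0],[0,0,0],[0,0,0],[0,0,0],[0,0,0]], claw=[50,50,70,90,100,100,100,100])

```text
time: 21.17
eef_pos: [0.4991, 0.3608, 0.0074]
tool_rot: [0.0, 0.212, 0.977, 0.0]
wrist_force: [0.5, 0.5, -0.1]
opening: 0.0895
finger_force: 0.0
```

>>> carry_out(twist=[[0,0,0],[0,0,0],[0,0,0],[0,0,0],[0,0,0],[0,0,0],[0,0,0]], xyz=[[0,0,1],[0,0,3],[0,0,6],[0,0,9],[0,0,12],[0,0,14],[0,0,14]], claw=[100,100,100,100,100,100,100])

```text
time: 21.75
eef_pos: [0.502, 0.3632, 0.1537]
tool_rot: [0.003, 0.212, 0.977, 0.004]
wrist_force: [0.3, 0.3, 1.8]
opening: 0.0916
finger_force: 0.0
```

```bash
python3 - <<'E'
from h import *
np.set_printoptions(precision=4,suppress=True)
from scipy.optimize import least_squares
obs={}
for n,(x0,y0,x1,y1) in(("top",(345,232,370,255)),("scene",(168,172,192,212))):
    im=cv2.imread(f"pics/{n}0.png")[y0:y1,x0:x1].astype(int); b,g,r=im[...,0],im[...,1],im[...,2]
    m=(r>90)&(g<45)&(b<50); y,x=np.nonzero(m); obs[n]=np.array([x.mean()+x0,y.mean()+y0]); print(n,obs[n],m.sum())
f=lambda q:np.r_[px("top",q)[0]-obs["top"],px("scene",q)[0]-obs["scene"]]
s=least_squares(f,[.434,-.159,.08]); print(s.x,s.fun)
E
```

```text
top [358.   241.75] 16
scene [176.8333 183.6333] 30
[ 0.4348 -0.1574  0.077 ] [-0.1673 -0.0079 -0.1774 -0.0037]
```

>>> carry_out(twist=[[0,0,0],[0,0,0],[0,0,0],[0,0,0],[0,0,0],[0,0,0],[0,0,0],[0,0,0]], xyz=[[-0.3,-2.5,0],[-0.7,-6,0],[-1.1,-9.5,0],[-1.6,-13,0],[-2.1,-16.5,0],[-2.5,-20,0],[-2.9,-23.5,0],[-3.3,-26.8,0]], claw=[100,100,100,100,100,100,100,100])

```text
time: 22.42
eef_pos: [0.4652, 0.0907, 0.1473]
tool_rot: [-0.0, 0.212, 0.977, -0.0]
wrist_force: [0.6, -1.1, -0.3]
opening: 0.0918
finger_force: 0.0
```

>>> carry_out(twist=[[0,0,0],[0,0,0],[0,0,0],[0,0,0],[0,0,0],[0,0,0],[0,0,0],[0,0,0]], xyz=[[-0.4,-3.5,0],[-0.9,-7,0],[-1.3,-10.5,0],[-1.8,-14,0],[-2.3,-17.5,0],[-2.7,-21,0],[-3,-24,0],[-3.1,-25,0]], claw=[100,100,100,100,100,100,100,100])

```text
time: 23.08
eef_pos: [0.4337, -0.1624, 0.1474]
tool_rot: [0.0, 0.215, 0.977, -0.001]
wrist_force: [0.6, -0.1, -0.2]
opening: 0.0921
finger_force: 0.0
```

>>> carry_out(twist=[[0,0,0],[0,0,0],[0,0,0],[0,0,0],[0,0,0],[0,0,0],[0,0,0],[0,0,0]], xyz=[[0,0,0],[0,0,-1.5],[0,0,-4],[0,0,-7],[0,0,-10],[0,0,-12.5],[0,0,-13.8],[0,0,-14.1]], claw=[100,100,100,100,100,100,100,100])

```text
time: 23.75
eef_pos: [0.4331, -0.1542, 0.0037]
tool_rot: [-0.003, 0.21, 0.978, 0.001]
wrist_force: [-0.8, 0.6, -0.4]
opening: 0.0915
finger_force: 0.0
```

>>> carry_out(twist=[[0,0,0],[0,0,0],[0,0,0],[0,0,0],[0,0,0],[0,0,0],[0,0,0],[0,0,0]], xyz=[[0,0,0],[0,0,0],[0,0,0],[0,0,0],[0,0,0],[0,0,0],[0,0,0],[0,0,0]], claw=[100,80,60,40,30,30,30,30], force=20)

```text
time: 24.42
eef_pos: [0.4352, -0.1574, 0.0065]
tool_rot: [0.0, 0.212, 0.977, 0.0]
wrist_force: [0.5, 0.3, -0.3]
opening: 0.05
finger_force: 0.0
```

>>> carry_out(twist=[[0,0,0],[0,0,0],[0,0,0],[0,0,0],[0,0,0],[0,0,0]], xyz=[[0,0,0],[0,0,0],[0,0,0],[0,0,0],[0,0,0],[0,0,0]], claw=[30,30,30,30,30,30])

```text
time: 24.92
eef_pos: [0.435, -0.1573, 0.0062]
tool_rot: [-0.0, 0.212, 0.977, -0.0]
wrist_force: [-0.3, -0.7, 0.8]
opening: 0.0334
finger_force: 20.0
```

>>> carry_out(twist=[[0,0,0],[0,0,0],[0,0,0],[0,0,0],[0,0,0],[0,0,0],[0,0,0]], xyz=[[0,0,1],[0,0,3.5],[0,0,6.5],[0,0,9.5],[0,0,11.5],[0,0,12],[0,0,12]], claw=[30,30,30,30,30,30,30])

```text
time: 25.5
eef_pos: [0.4365, -0.1577, 0.1284]
tool_rot: [0.002, 0.212, 0.977, -0.0]
wrist_force: [0.1, 0.5, -0.9]
opening: 0.0335
finger_force: 19.9
```

>>> carry_out(twist=[[0,0,0],[0,0,0],[0,0,0],[0,0,0],[0,0,0],[0,0,0],[0,0,0],[0,0,0]], xyz=[[0,2,0],[0,5.5,0],[0,9,0],[0,12.5,0],[0,16,0],[0,19.5,0],[0,23,0],[0,26.5,0]], claw=[30,30,30,30,30,30,30,30])

```text
time: 26.17
eef_pos: [0.4334, 0.1091, 0.1249]
tool_rot: [-0.001, 0.212, 0.977, -0.001]
wrist_force: [0.7, 0.3, -1.0]
opening: 0.0335
finger_force: 19.9
```

>>> carry_out(twist=[[0,0,0],[0,0,0],[0,0,0],[0,0,0],[0,0,0],[0,0,0],[0,0,0],[0,0,0]], xyz=[[-0.1,3.5,0],[-0.2,7,0],[-0.4,10.5,0],[-0.5,14,0],[-0.7,17.5,0],[-0.8,21,0],[-0.9,24,0],[-0.9,25.3,0]], claw=[30,30,30,30,30,30,30,30])

```text
time: 26.83
eef_pos: [0.4235, 0.3654, 0.1247]
tool_rot: [-0.001, 0.209, 0.978, 0.001]
wrist_force: [-0.3, 0.4, -0.1]
opening: 0.0334
finger_force: 19.9
```

>>> carry_out(twist=[[0,0,0],[0,0,0],[0,0,0],[0,0,0]], xyz=[[0,0,0],[0,0,0],[0,0,0],[0,0,0]], claw=[30,30,30,30])

```text
time: 27.17
eef_pos: [0.4264, 0.3581, 0.1256]
tool_rot: [-0.0, 0.213, 0.977, -0.001]
wrist_force: [-0.5, -1.0, -0.8]
opening: 0.033
finger_force: 19.9
```

```bash
python3 - <<'E'
from ov import *
p=arm.sense()["eef_pos"]; print(p)
b=p[2]-.0063
crop(frame("scene"),"scene",225,130,425,280,4,[S[13],box(.469+.0305,.361,.003,.04,.04,.005),box(.469-.0425,.361,.003,.028,.04,.005),ring(p[0],p[1],b,.017),ring(p[0],p[1],b+.058,.017),ring(.651,-.0005,.048,.033),ring(.651,-.0005,.066,.028)],"pics/v8.png")
E
```

```text
[0.42639921 0.35814779 0.125626  ]
```

View pics/v8.png

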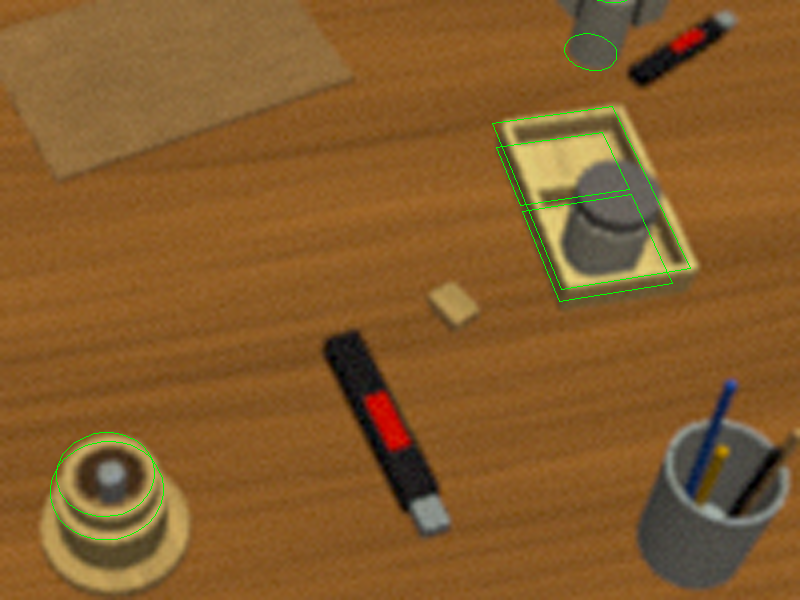

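Both rolls are on the post at (110,490), the wide one below. The jar stands in the wide bay at (610,220), and the held bottle lines up with the narrow bay. Lowering the bottle.

>>> carry_out(twist=[[0,0,0],[0,0,0],[0,0,0],[0,0,0],[0,0,0],[0,0,0],[0,0,0],[0,0,0]], xyz=[[0,0,-1],[0,0,-3],[0,0,-5.5],[0,0,-8],[0,0,-10],[0,0,-11],[0,0,-11.3],[0,0,-11.3]], claw=[30,30,30,30,30,30,30,30])

```text
time: 27.88
eef_pos: [0.4257, 0.3596, 0.0126]
tool_rot: [-0.0, 0.212, 0.977, -0.001]
wrist_force: [0.7, -0.6, -0.6]
opening: 0.0333
finger_force: 19.9
```

>>> carry_out(twist=[[0,0,0],[0,0,0],[0,0,0],[0,0,0],[0,0,0],[0,0,0],[0,0,0],[0,0,0]], xyz=[[0,0,0],[0,0,0],[0,0,0],[0,0,0],[0,0,0],[0,0,0],[0,0,0],[0,0,0]], claw=[30,30,45,60,70,75,75,75])

```text
time: 28.55
eef_pos: [0.4261, 0.3608, 0.0133]
tool_rot: [0.0, 0.212, 0.977, 0.0]
wrist_force: [-0.0, -0.8, -1.6]
opening: 0.0671
finger_force: 0.0
```

>>> carry_out(twist=[[0,0,0],[0,0,0],[0,0,0],[0,0,0],[0,0,0],[0,0,0],[0,0,0]], xyz=[[0,0,0.5],[0,0,2],[0,0,4.5],[0,0,7.5],[0,0,10.5],[0,0,13],[0,0,14]], claw=[75,75,75,75,75,75,75])

```text
time: 29.13
eef_pos: [0.4278, 0.3624, 0.1576]
tool_rot: [0.002, 0.212, 0.977, 0.002]
wrist_force: [0.2, 0.9, 0.3]
opening: 0.0692
finger_force: 0.0
```

```bash
python3 - <<'E'
from h import *
np.set_printoptions(precision=4,suppress=True)
from scipy.optimize import least_squares
# cutter handle black + red blob outline in both initial cameras: fit via red button centroid and steel nose
for n in("top","scene"):
    im=cv2.imread(f"pics/{n}0.png").astype(int); b,g,r=im[...,0],im[...,1],im[...,2]
    x0,y0,x1,y1=(210,138,240,205) if n=="top" else (300,208,342,268)
    c=lambda m:(np.argwhere(m[y0:y1,x0:x1])[:,::-1]+[x0,y0]).astype(float)
    red=c((r>110)&(g<50)); blk=c((r<48)&(g<48)&(b<48)|((r>110)&(g<50)))
    (ce,sz,an)=cv2.minAreaRect(blk.astype(np.float32)); q=cv2.boxPoints((ce,sz,an))
    w=at(n,q,.018); e=sorted([(np.linalg.norm(w[i]-w[(i+1)%4]),i) for i in range(4)]); i=e[-1][1]; d=w[(i+1)%4]-w[i]
    print(n,"red",at(n,[red.mean(0)],.0225)[0],"handle c",w.mean(0),"len",e[-1][0],"wid",e[0][0],"ang",np.degrees(np.arctan2(d[1],d[0])))
E
```

```text
top red [0.6197 0.177  0.0225] handle c [0.6085 0.1744 0.018 ] len 0.12928045588992224 wid 0.023087390773375245 ang 9.157766546586759
scene red [0.6204 0.179  0.0225] handle c [0.6136 0.1758 0.018 ] len 0.13009840116054622 wid 0.025282679508499682 ang 8.210683238215426
```

>>> carry_out(twist=[[0,0,0.7],[0,0,1.4],[0,0,2.1],[0,0,2.8],[0,0,3.5],[0,0,4.2],[0,0,4.9],[0,0,5.5]], xyz=[[2,-1.9,0],[4.5,-4.4,0],[7,-6.8,0],[9.5,-9.2,0],[12,-11.6,0],[14.5,-14,0],[17,-16.5,0],[19,-18.4,0]], claw=[75,75,75,75,75,75,75,75])

```text
time: 29.8
eef_pos: [0.6176, 0.1732, 0.1525]
tool_rot: [-0.0, -0.075, 0.997, -0.001]
wrist_force: [1.1, -0.8, -0.2]
opening: 0.0689
finger_force: 0.0
```

>>> carry_out(twist=[[0,0,0],[0,0,0],[0,0,0],[0,0,0],[0,0,0],[0,0,0]], xyz=[[0,0,0],[0,0,-1.5],[0,0,-4.5],[0,0,-7.5],[0,0,-9],[0,0,-9]], claw=[75,75,75,75,75,75])

```text
time: 30.3
eef_pos: [0.6118, 0.1755, 0.0582]
tool_rot: [-0.004, -0.074, 0.997, -0.001]
wrist_force: [-0.9, -0.7, -1.1]
opening: 0.0692
finger_force: 0.0
```

>>> carry_out(twist=[[0,0,0],[0,0,0],[0,0,0],[0,0,0],[0,0,0],[0,0,0],[0,0,0]], xyz=[[0,0,-2],[0,0,-4.5],[0,0,-6.5],[0,0,-7.8],[0,0,-8.4],[0,0,-8.6],[0,0,-8.6]], claw=[75,75,75,75,75,75,75])

```text
time: 30.88
eef_pos: [0.6165, 0.177, -0.0223]
tool_rot: [0.0, -0.075, 0.997, 0.0]
wrist_force: [-0.2, 0.4, -0.7]
opening: 0.0689
finger_force: 0.0
```

>>> carry_out(twist=[[0,0,0],[0,0,0],[0,0,0],[0,0,0],[0,0,0],[0,0,0],[0,0,0],[0,0,0]], xyz=[[0,0,0],[0,0,0],[0,0,0],[0,0,0],[0,0,0],[0,0,0],[0,0,0],[0,0,0]], claw=[70,50,40,20,20,20,20,20], force=35)

```text
time: 31.55
eef_pos: [0.616, 0.1767, -0.0227]
tool_rot: [-0.0, -0.075, 0.997, -0.0]
wrist_force: [-0.2, -0.4, 0.6]
opening: 0.0257
finger_force: 35.0
```

>>> carry_out(twist=[[0,0,0],[0,0,0],[0,0,0],[0,0,0]], xyz=[[0,0,0],[0,0,0],[0,0,0],[0,0,0]], claw=[20,20,20,20])

```text
time: 31.88
eef_pos: [0.6161, 0.1767, -0.0227]
tool_rot: [0.0, -0.074, 0.997, -0.0]
wrist_force: [-0.9, -0.1, 1.5]
opening: 0.026
finger_force: 35.0
```

>>> carry_out(twist=[[0,0,0],[0,0,0],[0,0,0],[0,0,0],[0,0,0],[0,0,0],[0,0,0],[0,0,0]], xyz=[[0,0,0.5],[0,0,2],[0,0,4.5],[0,0,7.5],[0,0,10.5],[0,0,12.5],[0,0,13],[0,0,13]], claw=[20,20,20,20,20,20,20,20])

```text
time: 32.55
eef_pos: [0.6178, 0.1773, 0.1103]
tool_rot: [0.002, -0.075, 0.997, 0.0]
wrist_force: [0.1, 0.5, -2.2]
opening: 0.0256
finger_force: 35.0
```

>>> carry_out(twist=[[0,0,0],[0,0,0],[0,0,0],[0,0,0],[0,0,0],[0,0,0],[0,0,0],[0,0,0]], xyz=[[-0.4,-1.5,0],[-1.1,-4,0],[-2,-7,0],[-2.8,-10,0],[-3.7,-13,0],[-4.5,-16,0],[-5.4,-19,0],[-6.2,-22,0]], claw=[20,20,20,20,20,20,20,20])

```text
time: 33.22
eef_pos: [0.5507, -0.0458, 0.105]
tool_rot: [-0.002, -0.074, 0.997, 0.0]
wrist_force: [-0.4, -0.3, -0.7]
opening: 0.0256
finger_force: 35.0
```

>>> carry_out(twist=[[0,0,0],[0,0,0],[0,0,0],[0,0,0],[0,0,0],[0,0,0.1],[0,0,0.1],[0,0,0.1]], xyz=[[-0.8,-3,0],[-1.7,-6,0],[-2.5,-9,0],[-3.4,-12,0],[-4.2,-15,0],[-5.1,-18,0],[-5.9,-21,0],[-6.8,-24,0]], claw=[20,20,20,20,20,20,20,20])

```text
time: 33.88
eef_pos: [0.4828, -0.2847, 0.1051]
tool_rot: [-0.002, -0.079, 0.997, 0.001]
wrist_force: [0.3, -0.1, -1.1]
opening: 0.0256
finger_force: 35.0
```

>>> carry_out(twist=[[0,0,0],[0,0,0],[0,0,0],[0,0,0],[0,0,0],[0,0,0],[0,0,0]], xyz=[[-0.8,-3,0],[-1.5,-5.5,0],[-2.1,-7.6,0],[-2.4,-8.6,0],[-2.4,-8.6,0],[-2.4,-8.6,0],[-2.4,-8.6,0]], claw=[20,20,20,20,20,20,20])

```text
time: 34.47
eef_pos: [0.4623, -0.3669, 0.1064]
tool_rot: [-0.0, -0.081, 0.997, 0.001]
wrist_force: [0.7, 0.5, -0.9]
opening: 0.0258
finger_force: 35.0
```

```bash
python3 - <<'E'
from h import *
np.set_printoptions(precision=4,suppress=True)
s=arm.sense(); p=s["eef_pos"]; print(p,s["opening"],s["finger_force"],s["wrist_force"])
im=frame("scene"); cv2.imwrite("pics/f.png",im); im=im.astype(int); b,g,r=im[...,0],im[...,1],im[...,2]
m=(r>100)&(g<45)&(b<60); q=np.argwhere(m[150:300,60:160])[:,::-1]+[60,150]; print(len(q))
if len(q): print("button",at("scene",[q.mean(0)],p[2]+.0227+.0225))
E
```

```text
[ 0.4623 -0.3669  0.1064] 0.025847813938532666 34.97783124446869 [ 0.6587  0.5009 -0.8849]
94
button [[ 0.4678 -0.364   0.1516]]
```

>>> carry_out(twist=[[0,0,0],[0,0,0],[0,0,0],[0,0,0],[0,0,0],[0,0,0],[0,0,0],[0,0,0]], xyz=[[0,0,-1],[0,0,-3.5],[0,0,-6.5],[0,0,-9],[0,0,-11],[0,0,-12],[0,0,-12.3],[0,0,-12.3]], claw=[20,20,20,20,20,20,20,20])

```text
time: 35.18
eef_pos: [0.462, -0.3679, -0.0164]
tool_rot: [-0.001, -0.08, 0.997, 0.001]
wrist_force: [0.7, -0.2, -1.4]
opening: 0.0255
finger_force: 35.0
```

>>> carry_out(twist=[[0,0,0],[0,0,0],[0,0,0],[0,0,0],[0,0,0],[0,0,0],[0,0,0],[0,0,0]], xyz=[[0,0,0],[0,0,0],[0,0,0],[0,0,0],[0,0,0],[0,0,0],[0,0,0],[0,0,0]], claw=[20,20,30,38,38,38,38,38])

```text
time: 35.85
eef_pos: [0.4621, -0.3694, -0.0157]
tool_rot: [0.0, -0.08, 0.997, -0.0]
wrist_force: [0.2, -0.2, -0.0]
opening: 0.035
finger_force: 0.0
```

>>> carry_out(twist=[[0,0,0],[0,0,0],[0,0,0],[0,0,0],[0,0,0],[0,0,0],[0,0,0],[0,0,0]], xyz=[[0,0,0.5],[0,0,2],[0,0,4.5],[0,0,7.5],[0,0,11],[0,0,14.5],[0,0,18],[0,0,20]], claw=[38,38,38,38,38,38,38,38])

```text
time: 36.52
eef_pos: [0.4636, -0.3704, 0.1891]
tool_rot: [0.002, -0.08, 0.997, -0.002]
wrist_force: [1.4, 0.1, 0.3]
opening: 0.0346
finger_force: 0.0
```

>>> carry_out(twist=[[0,0,0],[0,0,0],[0,0,0],[0,0,0],[0,0,0],[0,0,0],[0,0,0],[0,0,0]], xyz=[[0,3,0],[0,6,0],[0,9,0],[0,12,0],[0,15,0],[0,17,0],[0,17,0],[0,17,0]], claw=[38,38,38,38,38,38,38,38])

```text
time: 37.18
eef_pos: [0.4623, -0.1982, 0.1848]
tool_rot: [0.0, -0.081, 0.997, -0.0]
wrist_force: [-1.5, -1.1, -0.4]
opening: 0.0348
finger_force: 0.0
```

```bash
python3 - <<'E'
from h import *
im=frame("scene"); o=cv2.resize(im[90:300,60:440],None,fx=2.1,fy=2.1,interpolation=cv2.INTER_CUBIC); cv2.imwrite("pics/end.png",o)
E
```

```text
(no output)
```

View pics/end.png

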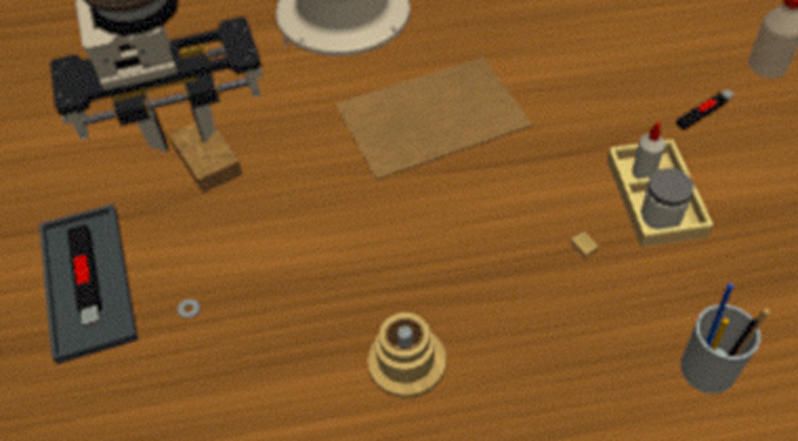

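The last picture shows everything in place: the cutter in the tray at (83,275) with its button up, and both rolls on the post at (405,350). The bottle (650,155) and jar (667,200) stand in their bays, and the pot is untouched at (720,345).

```bash
python3 -c "
from plant import arm
print(arm.sign_off())"
```

```text
the job is handed in; nothing more can be done
None
```

The job is done and handed in at about 37 s: both rolls are on the post (wide one below), the jar and slim bottle stand in their bays, the cutter lies button-up in the tray, and the pencil pot was not moved.

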